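Close the cam lock on the bread slicer's blade case

ROBOT

A 7-joint arm with a two-finger parallel gripper is mounted at the origin on the work surface. World frame = base frame: x ahead of the robot, y to its left, z up, the work surface at z = 0. Lengths are in mm, angles in degrees, forces in N, time in s.
With the tool pointing down it reaches from about 400 to 850 mm from the base axis. Payload 6.9 kg.
Tool frame: the origin (TCP) lies midway between the tips of the shut fingers; the grasp point (between the pads) lies 19 mm behind it; z points along the fingers, y is the line along which they close (so a half turn about z gives the same grasp; the last joint's range is limited). The gripper opens to 85 mm and grips with 20 to 120 N. Pads are 22 mm wide; open, the fingers measure 114 mm over their backs; the gripper's body (76 mm by 85 mm) begins 54 mm behind the grasp point. The pads swing forward as they close: fully open they stand 13 mm farther back than shut.
Start: joints at [-70.331, 29.078, -13.613, 85.955, 7.202, 65.827, -8.869], TCP at [147.248, 607.396, 231.275] pointing down, gripper open.
Joint ranges: [-176.47, 176.47], [-13.61, 117.27], [-81.72, 77.17], [0.22, 143.17], [-87.28, 267.28], [10, 112.55], [-165.47, 165.47]. Speed limits (degrees/s): [136.94, 136.94, 180, 180, 180, 180, 180].

INTERFACE

Orientations are given as [roll, pitch, yaw] about the fixed x, y, z axes, in that order (R = Rz(yaw) Ry(pitch) Rx(roll)).
In Python, from bench import get_state, cams, r gives the robot as it stands. The module is installed in compiled form; this text tells all that it offers.
- The arm moves only by the shell command python3 -m handwheel 'ROWS'. ROWS is JSON, a list of rows, each an object with "rotation": the turn, a rotation vector about the tool's x, y, z in rad, a list of three; "delta_pos": the shift along the tool's x, y, z in mm, a list of three; "hand": the closure, from -1 (fully open) to 1 (shut). A call has 1 to 12 rows; each row is the pose to reach, as a shift and turn from the pose commanded when the call began, along the tool's axes at that moment; what a row does not reach only later rows make up. A row lasts 1/10 s, in which the tool goes at most 50 mm and 8.59 degrees, less where a joint would pass 70% of its speed; a pose out of reach is approached as far as the arm can. A call with a gripper value outside its range is refused whole. The fingers move at their own pace and stop on an object; the grip force is fixed at half the most. Time passes only in rows, so rows that repeat a pose let the fingers close. It gives the time, the measured TCP pose, the force, the opening and the grip force at its end, in the units of the state.
- get_state(): the state, without advancing time (a new reading comes with each control period).
- cams.read_camera(name): name is "scene" or "top" or "wrist"; returns (picture, depth): 400x640x3 uint8, blue, green, red; 400x640 float32, mm along the optical axis (not along the pixel's ray), 0 where there is no reading.
- cams.camera_params(name): a dict with "vfov" (degrees; the focal length in pixels is half the picture's height over the tangent of half this angle, whatever the lens; pixels are square), "cx", "cy" (the principal point, pixels), "xyz" and "attitude" of the camera in the world; the wrist camera has in their place "mount" (4x4, takes a point from camera to tool coordinates, whose origin is the TCP and whose axes are the flange's). Camera axes: x right, y down, z forward; pixel columns grow to the right and rows downward; lengths in mm; the calibration is good to about 2 mm. A picture is of the moment at which its call begins: read the wrist's pose just before it. camera_params takes no time and is no camera call.
- r.sign_off(): hands the job in; it is judged then, once.
Trained networks look in the newest picture that a camera, given by its name, has taken for a name from the list of things; names that differ only in an ending like _2 or _b are one class to them, and where a whole thing is asked for, a point or a joint stands for the part that bears it (a point fixed in the world has none). Each returns a list of dicts, best first, with "p" (0 to 1); they miss things now and then, are a little off and sometimes report something else, mostly with a low value. They report only what shows in the picture. A call takes as long as a camera call. They do not tell look-alikes from the thing itself.
- cams.regions_of(camera, label): "region" (400x640 bool, what is visible of it) and "bbox" ([centre column, centre row, width, height] in pixels, round what is visible of it).
The state is a dict: "t": time; "qpos": joint angles; "qvel": joint speeds; "effort": joint torques, N m; "tool_pos": TCP position; "ee_rot": TCP orientation; "force": force on the tool from outside, world axes, zero at the start; "wrist_torque": the same for the moment, N m; "width": finger opening in mm; "gripper_force": force on a finger pad.
Only numpy, scipy, OpenCV 4.12 (cv2) and the standard library are available. Lean on these libraries where they do the work, as an engineer would, in place of code of your own. Each camera call takes 0.05 s, during which the arm holds its last target. There are 200 camera calls.

TASK

One of the two light-blue slotted cam locks on the blade case is still open: its slot does not point at its red marks. Take the red-handled flat key from the wooden rack, set its blade fully down in that slot and turn clockwise (seen from above) about a quarter turn until it stops with the slot in line with the red marks. Let go, leaving the key standing in the lock, and do not disturb the lock that is already shut or the green pin tool.

Things in the scene. Friction and masses are not known exactly. Their poses are not given: they have to be found in the camera images.
- key_grip (a point): Key upright in a wooden rack (top 35 mm up). Point: centre of its red handle, 50 x 24 x 45 mm (x, y, z); x also runs along the blade; grip across the 24 mm sides. Below the point: handle to 22 mm, shaft (dia. 18) to 48, flange (dia. 48) underside at 54, blade (44 mm along x, 6 thick) ends at 72. The flange rests on the rack, blade in a loose hole: lift 25 mm straight up to free it. 160 g.
- cam_slot (a point): Open lock: light-blue rotor 62 mm wide on a white base with two red marks; either of two alike, 150 mm apart, on a grey case 50 mm high. Point: centre of rotor top, 82 mm over the table; x along the slot, turns with it. Slot 12 mm wide, 20 deep, open-ended, bevelled mouth 24 mm. Key fully down: flange on rotor top, handle centre 54 mm above this point; it then stands unheld.
- cam (a joint): Angle of the open lock, rad: 0 open (slot square to the line of its red marks), 1.571 shut (slot in line with them), growing clockwise seen from above; hard stops at both ends, no spring, stays where left. Starts at 0 to 0.25. Turning takes 0.1 N m. The blade fits loosely: it turns up to 8 degrees in the slot before it drives the rotor, so turn the key somewhat past the quarter turn, to the stop.
- shut_cam (a joint): Angle of the other lock, the same in all respects but already shut (starts at 1.5 to 1.571). Leave it shut.
- pin_grip (a point): Bystander: pin tool with a round green handle (30 mm diameter, 45 mm tall), standing in the rack's other hole, 90 mm from the key along the key's x axis, on either side. The point is the centre of its handle. Leave it in the rack.
There are look-alikes about, which are no part of the job. Leave any purple or yellow look-alike of the part that bears key_grip alone.

How it is judged:
By the outcome, as a careful person would: the job done as asked, in the order asked, and still so for the second after the job is handed in, with the robot touching nothing.
It also fails if it takes over 43 s, if anything falls off the work surface, if the arm or the gripper's body presses on something with over 40 N, if the wrist force passes 120 N, or if a joint passes its speed limit or range.

## Working session

There is one attempt and no reset: what is moved stays moved. The work goes in short steps, Python scripts to look and compute and a shell command to move; the robot and the scene stay as the last step left them, time stands still between calls to the robot, and variables do not carry over. Pictures are saved under pics/ and viewed, at most 10 in all, crops included, and the job is handed in when it is done.

```bash
mkdir -p pics
python3 - <<'E'
from bench import get_state,cams,r
import cv2,numpy as np
s=get_state();print(s)
for n in("scene","top"):
    im,d=cams.read_camera(n);cv2.imwrite(f"pics/{n}.png",im);np.save(f"pics/{n}_d.npy",d)
    print(n,cams.camera_params(n))
    for l in("key_grip","cam_slot","cam","pin_grip"):
        for o in cams.regions_of(n,l):print(n,l,round(o["p"],2),np.round(o["bbox"]),o["region"].sum())
print(cams.camera_params("wrist"))
E
```

```text
{'t': 0.0, 'qpos': array([-70.33058579,  29.12563916, -13.60814128,  86.0078376 ,
         7.20216224,  65.82855754,  -8.86923306]), 'qvel': array([ 0.03951054,  0.01473398, -0.03909761, -0.00321286,  0.06533556,
       -0.01453665, -0.03975303]), 'effort': array([ 5.98789466e-04, -6.20587063e+01, -2.18707703e+00, -2.49663466e+01,
        1.25938881e-02,  1.20194518e-02, -1.00764163e-05]), 'tool_pos': array([147.19397317, 606.89988514, 230.43322538]), 'ee_rot': array([-1.79896786e+02,  2.64581971e-03,  1.66375491e+02]), 'force': array([-0.34209589,  0.13569289, -0.57951504]), 'wrist_torque': array([-0.00589832, -0.01280573,  0.02461704]), 'gripper_force': 0.0, 'width': 85.34871817797664}
scene {'vfov': 48.00781790516294, 'cx': 316.957511322832, 'cy': 198.99354422676393, 'xyz': array([831.97181602, 370.8095026 , 894.6489034 ]), 'attitude': array([-1.48366199e+02,  1.05053227e-01,  1.41682524e+02])}
scene key_grip 0.79 [255. 152.  18.  36.] 498
scene key_grip 0.69 [230. 128.  25.  38.] 537
scene cam_slot 0.5 [255. 153.  20.  38.] 480
scene cam 0.85 [402. 300.  45.  40.] 1120
scene pin_
[... 228 characters left out ...]
1.21228923])}
top key_grip 0.9 [461. 184.  28.  24.] 655
top key_grip 0.79 [401. 243.  30.  23.] 497
top key_grip 0.7 [410. 184.  34.  29.] 550
top cam_slot 0.88 [187. 203.  34.  35.] 859
top cam 0.95 [187. 204.  34.  32.] 924
top pin_grip 0.69 [364. 178.  23.  25.] 424
{'vfov': 67.36798858403189, 'cx': 319.0881448623314, 'cy': 201.56787074791796, 'mount': array([[-1.04090044e-03, -9.60705337e-01, -2.77568319e-01,
         7.22938028e+01],
       [ 9.99999458e-01, -9.93124117e-04, -3.12716650e-04,
         9.50510570e-01],
       [ 2.47687630e-05, -2.77568494e-01,  9.60705850e-01,
        -1.42613339e+02],
       [ 0.00000000e+00,  0.00000000e+00,  0.00000000e+00,
         1.00000000e+00]])}
```

View pics/top.png

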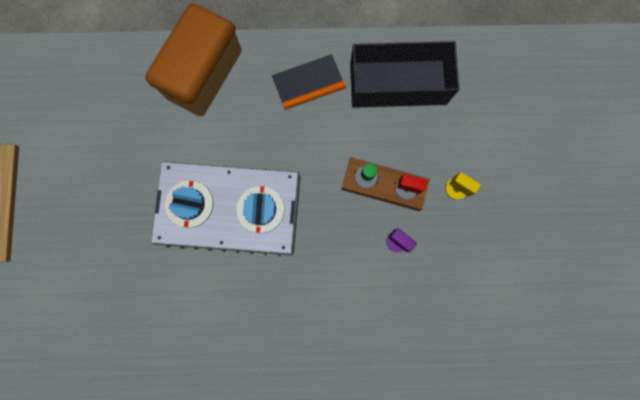

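View pics/scene.png

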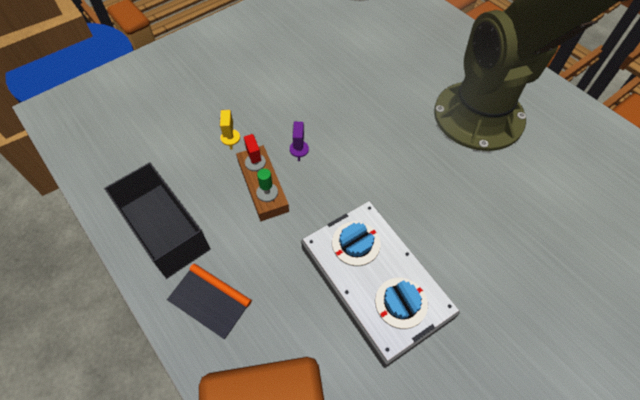

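Top picture: red key at (412,184) with yellow (465,185) and purple (401,241) look-alikes. The red one stands in the wooden rack next to the green pin (369,172). The left lock (187,204) has its slot square to its red marks, so it is open. The right lock (260,210) is in line, so it is shut. Next I measure and check a crop.

```bash
cat > h.py <<'E'
import numpy as np,cv2
from scipy.spatial.transform import Rotation as R
def cloud(d,p,T=None):
    f=200/np.tan(np.radians(p["vfov"]/2)); v,u=np.mgrid[:400,:640]
    c=np.stack([(u-p["cx"])/f*d,(v-p["cy"])/f*d,d],-1)
    if T is None:return c@R.from_euler("xyz",p["attitude"],degrees=True).as_matrix().T+p["xyz"]
    c=c@p["mount"][:3,:3].T+p["mount"][:3,3]
    return c@T[0].T+T[1]
def masks(im):
    h=cv2.cvtColor(im,cv2.COLOR_BGR2HSV);H,S,V=[h[...,i].astype(int) for i in range(3)]
    return dict(red=((H<6)|(H>174))&(S>190)&(V>90),green=(H>50)&(H<85)&(S>120)&(V>60),blue=(H>95)&(H<112)&(S>110)&(V>90))
def rect(P):
    (c,s,a)=cv2.minAreaRect(P[:,:2].astype(np.float32)); 
    if s[0]<s[1]: s=s[::-1];a+=90
    return np.round(c,1),np.round(s,1),round((a+90)%180-90,1)
E
python3 - <<'E'
from h import *;from bench import cams
for n in("top","scene"):
    im=cv2.imread(f"pics/{n}.png");d=np.load(f"pics/{n}_d.npy");W=cloud(d,cams.camera_params(n));m=masks(im)
    ok=d>0
    for k,lo,hi in(("red",106,118),("red",48,70),("green",70,125),("blue",76,90)):
        P=W[m[k]&ok&(W[...,2]>lo)&(W[...,2]<hi)]
        if k in("blue",) or (k=="red" and lo<60):
            if len(P)<5: print(n,k,len(P)); continue
            _,l,c=cv2.kmeans(P.astype(np.float32),2 if k=="blue" else 4,None,(3,50,.1),5,cv2.KMEANS_PP_CENTERS)
            for i in range(len(c)):
                Q=P[l.ravel()==i];print(n,k,len(Q),np.round(np.median(Q,0),1),rect(Q))
        else: print(n,k,len(P),np.round(np.median(P,0),1) if len(P) else"",rect(P) if len(P)>4 else"",P[:,2].max() if len(P) else"")
    print(n,"table z",np.median(W[...,2]))
im=cv2.imread("pics/top.png")
cv2.imwrite("pics/crop.png",cv2.resize(im[140:260,145:500],None,fx=2.25,fy=2.25,interpolation=cv2.INTER_CUBIC))
E
```

```text
top red 288 [ 556.4 -211.7  110.8] (array([ 556.4, -212.7]), array([49.5, 23.8]), 73.3) 115.20569474620163
top red 6 [557.4  95.3  59.2] (array([557.3,  95.2]), array([4.5, 2.1]), 2.6)
top red 8 [488.  252.8  59.1] (array([488.2, 252.7]), array([6.3, 2.2]), 3.8)
top red 6 [572.9 243.8  59.5] (array([573.1, 243.9]), array([4.2, 2.5]), 6.3)
top red 6 [473.6 103.4  58.2] (array([473.6, 103.7]), array([4.1, 2.2]), -3.1)
top green 162 [ 581.6 -125.5  111. ] (array([ 582.2, -126.1]), array([27.4, 26.6]), -28.6) 114.71407077656352
top blue 560 [532.3 246.7  80.7] (array([529.1, 247.3]), array([60.7, 59.3]), -11.5)
top blue 549 [514.   91.9  80.7] (array([513.9,  98.2]), array([61. , 57.8]), 84.5)
top table z -0.6484674067442597
scene red 185 [ 560.5 -209.   114.4] (array([ 559.5, -211.8]), array([47.1, 23.3]), 71.7) 117.65531810850746
scene red 16 [573.9 243.4  61.9] (array([574.6, 242.8]), array([10.6,  5.1]), -11.9)
scene red 11 [559.8  95.   63.1] (array([559.2,  94.3]), array([7.5, 5.5]), -3.7)
scene red 9 [488.2 252.3  63.8] (array([488.4, 251.8]), array([6. , 4.8]), 78.2)
scene red 9 [473.4 102.5  61.1] (array([473.9, 102.4]), array([5.5, 4.6]), 12.7)
scene green 211 [ 588.8 -121.   112.6] (array([ 584.2, -125.9]), array([27.7, 25.5]), 53.3) 119.13752053056135
scene blue 731 [530.1 248.   84. ] (array([532.9, 247.7]), array([61.9, 58.7]), -12.8)
scene blue 580 [518.6 103.9  84.2] (array([517.6,  98.2]), array([61.3, 60.3]), -4.7)
scene table z 2.9362334352138078
```

View pics/crop.png

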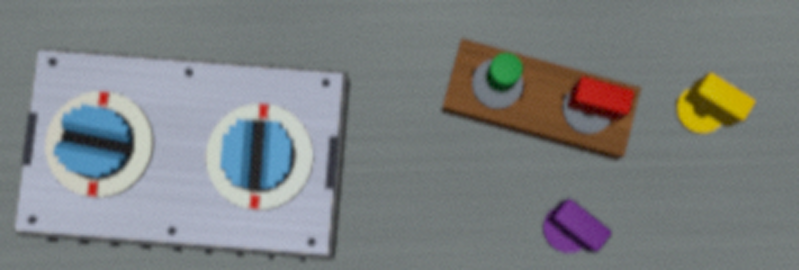

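The crop confirms it: the red key is in the rack, the left lock is open and the right one shut. I move over the open lock first to measure it with the wrist camera.

```bash
python3 -m handwheel '[{"rotation":[0,0,1.49],"delta_pos":[-458,-258,0],"hand":-1},{"rotation":[0,0,1.49],"delta_pos":[-458,-258,0],"hand":-1},{"rotation":[0,0,1.49],"delta_pos":[-458,-258,0],"hand":-1},{"rotation":[0,0,1.49],"delta_pos":[-458,-258,0],"hand":-1},{"rotation":[0,0,1.49],"delta_pos":[-458,-258,0],"hand":-1},{"rotation":[0,0,1.49],"delta_pos":[-458,-258,0],"hand":-1},{"rotation":[0,0,1.49],"delta_pos":[-458,-258,0],"hand":-1},{"rotation":[0,0,1.49],"delta_pos":[-458,-258,0],"hand":-1},{"rotation":[0,0,1.49],"delta_pos":[-458,-258,0],"hand":-1},{"rotation":[0,0,1.49],"delta_pos":[-458,-258,0],"hand":-1},{"rotation":[0,0,1.49],"delta_pos":[-458,-258,0],"hand":-1},{"rotation":[0,0,1.49],"delta_pos":[-458,-258,0],"hand":-1}]'; python3 -c "
from bench import get_state;print(get_state()['qpos'])"
```

```text
t: 1.7
tool_pos: [534.7, 244.2, 231.3]
ee_rot: [179.9, 0.1, 80.6]
force: [0.4, 0.0, -0.2]
width: 85.4
gripper_force: 0.0
[-35.25082831  25.89705973  12.73503427  92.08522874  -6.03481591
  62.65722191 -30.38344456]
```

```bash
cat >> h.py <<'E'
def tool(s): return R.from_euler("xyz",s["ee_rot"],degrees=True).as_matrix(),np.array(s["tool_pos"])
def wrist(name=None):
    from bench import get_state,cams
    s=get_state();im,d=cams.read_camera("wrist")
    if name: cv2.imwrite(f"pics/{name}.png",im)
    return im,d,cloud(d,cams.camera_params("wrist"),tool(s)),s
def delta(target,yaw):
    from bench import get_state
    s=get_state();M,t=tool(s); yaw_now=s["ee_rot"][2]
    print("pos",np.round(t,1),np.round(s["ee_rot"],2),"delta",np.round(M.T@(np.array(target)-t),1),"rz",round(-np.radians((yaw-yaw_now+180)%360-180),3))
E
python3 - <<'E'
from h import *
wrist()
im,d,W,s=wrist("w1");m=masks(im)
print(s["tool_pos"],s["ee_rot"])
ok=d>0
B=W[m["blue"]&ok&(W[...,2]>76)&(W[...,2]<90)];B=B[np.hypot(B[:,0]-531,B[:,1]-248)<45]
print(len(B),np.median(B,0),rect(B));(c,rad)=cv2.minEnclosingCircle(B[:,:2].astype(np.float32));print(c,rad)
# slot floor / dark pixels inside rotor
V=im.max(-1);S=ok&(np.hypot(W[...,0]-c[0],W[...,1]-c[1])<27)
for nm,k in(("deep",S&(W[...,2]<70)),("dark",S&(V<60))):
    if k.sum()>20:
        P=W[k];q=P[:,:2]-P[:,:2].mean(0);w,v=np.linalg.eigh(q.T@q);a=np.degrees(np.arctan2(v[1,1],v[0,1]))%180
        print(nm,k.sum(),np.round(P.mean(0),1),"ang",round(a,1),np.round(np.sqrt(w/len(q)),1),rect(P))
Q=W[m["red"]&ok&(W[...,2]<70)&(W[...,2]>45)];Q=Q[np.hypot(Q[:,0]-c[0],Q[:,1]-c[1])<60];a=Q[Q[:,0]>c[0]].mean(0);b=Q[Q[:,0]<c[0]].mean(0)
print("marks",a,b,(a+b)/2,np.degrees(np.arctan2(*(a-b)[1::-1])))
E
```

```text
[532.76821378 246.87838331 231.13043267] [1.79979931e+02 3.62682000e-02 8.07955889e+01]
2354 [528.34071959 251.41541169  81.66659577] (array([530.4, 250.4]), array([60., 60.]), -12.0)
(530.4798583984375, 249.8677978515625) 34.318687438964844
deep 574 [531.2 250.2  62.1] ang 77.1 [ 3.6 15.6] (array([531.1, 249.9]), array([53.6, 12.1]), 77.2)
dark 11232 [532.3 261.5 307.5] ang 168.7 [ 5.4 12.1] (array([535.9, 251.4]), array([50.7, 41.8]), -76.8)
marks [572.67278077 245.08440835  59.50926025] [487.99522377 253.26542852  59.48877695] [530.33400227 249.17491844  59.4990186 ] -5.518435149364903
```

View pics/w1.png

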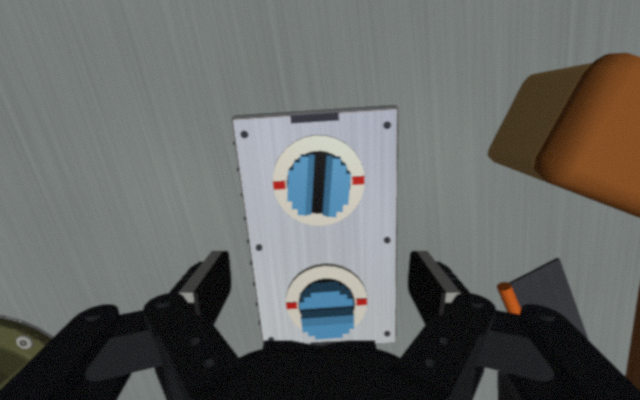

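Open lock at (319,182): centre is about (531,250), slot at 77.1°, marks at −5.5°, so cam is about 0.13. That agrees with the description. Next, over the key.

```bash
python3 -m handwheel '[{"rotation":[0,0,0.13],"delta_pos":[-450,98,0],"hand":-0.3},{"rotation":[0,0,0.13],"delta_pos":[-450,98,0],"hand":-0.3},{"rotation":[0,0,0.13],"delta_pos":[-450,98,0],"hand":-0.3},{"rotation":[0,0,0.13],"delta_pos":[-450,98,0],"hand":-0.3},{"rotation":[0,0,0.13],"delta_pos":[-450,98,0],"hand":-0.3},{"rotation":[0,0,0.13],"delta_pos":[-450,98,0],"hand":-0.3},{"rotation":[0,0,0.13],"delta_pos":[-450,98,0],"hand":-0.3},{"rotation":[0,0,0.13],"delta_pos":[-450,98,0],"hand":-0.3},{"rotation":[0,0,0.13],"delta_pos":[-450,98,0],"hand":-0.3},{"rotation":[0,0,0.13],"delta_pos":[-450,98,0],"hand":-0.3},{"rotation":[0,0,0.13],"delta_pos":[-450,98,0],"hand":-0.3},{"rotation":[0,0,0.13],"delta_pos":[-450,98,0],"hand":-0.3}]'
python3 -m handwheel '[{"rotation":[0,0,0],"delta_pos":[0,0,0],"hand":-0.3},{"rotation":[0,0,0],"delta_pos":[0,0,0],"hand":-0.3}]'
python3 - <<'E'
from h import *
im,d,W,s=wrist("w2");m=masks(im)
print(s["tool_pos"],s["ee_rot"],s["width"],s["qpos"])
P=W[m["red"]&(d>0)&(W[...,2]>105)&(W[...,2]<118)];print(len(P),np.median(P,0),rect(P))
P=W[m["green"]&(d>0)&(W[...,2]>105)&(W[...,2]<118)];print(len(P),np.median(P,0),rect(P))
h=cv2.cvtColor(im,cv2.COLOR_BGR2HSV)
for lo,hi in((22,35),(135,160)):
    k=(h[...,0]>lo)&(h[...,0]<hi)&(h[...,1]>120)&(h[...,2]>50)&(d>0);P=W[k]
    if len(P)>20:print(len(P),rect(P),P[:,2].max())
E
```

```text
t: 3.0
tool_pos: [558.5, -208.2, 231.1]
ee_rot: [-180.0, -0.1, 73.7]
force: [0.2, 0.4, -0.1]
width: 55.6
gripper_force: 0.0
t: 3.2
tool_pos: [558.5, -208.6, 231.4]
ee_rot: [-180.0, -0.1, 73.8]
force: [-0.2, 0.7, 0.2]
width: 55.5
gripper_force: 0.0
[ 558.49833969 -208.60564299  231.36907835] [-1.79994100e+02 -5.53582255e-02  7.37502548e+01] 55.462085941818344 [ 6.50203343 27.17713202 18.4492018  90.79187336 -9.35058469 63.55960461
 10.97724217]
1213 [ 558.10812881 -210.3594303   111.85830842] (array([ 557.5, -210.8]), array([47.8, 22.3]), 74.0)
920 [ 583.6248399  -126.05844091  111.91085053] (array([ 583.9, -126.2]), array([26.7, 26.5]), 72.9)
1985 (array([ 551.9, -325.4]), array([61.5, 39.2]), 38.4) 96.91287337144163
2039 (array([ 450.3, -193.1]), array([49.9, 35.2]), 56.3) 97.32003281820425
```

View pics/w2.png

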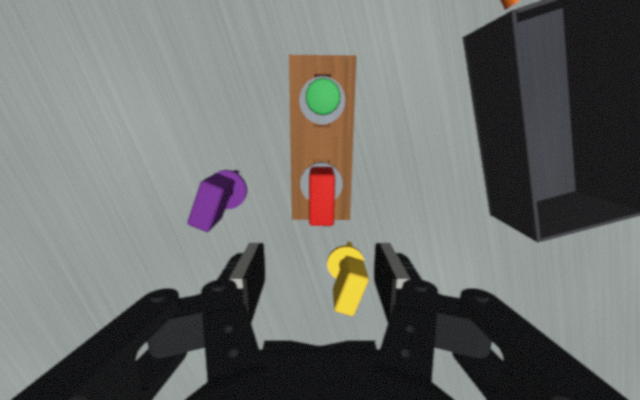

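The red key at (321,195) is between the open fingers in the tool's closing axis; yellow and purple are clear of them. Descend and grip.

```bash
python3 -m handwheel '[{"rotation":[0,0,0],"delta_pos":[-3,0,40],"hand":-0.3},{"rotation":[0,0,0],"delta_pos":[-3,0,80],"hand":-0.3},{"rotation":[0,0,0],"delta_pos":[-3,0,110],"hand":-0.3},{"rotation":[0,0,0],"delta_pos":[-3,0,135],"hand":-0.3},{"rotation":[0,0,0],"delta_pos":[-3,0,152],"hand":-0.3},{"rotation":[0,0,0],"delta_pos":[-3,0,161],"hand":-0.3},{"rotation":[0,0,0],"delta_pos":[-3,0,161],"hand":-0.3},{"rotation":[0,0,0],"delta_pos":[-3,0,161],"hand":-0.3}]'
python3 -m handwheel '[{"rotation":[0,0,0],"delta_pos":[0,0,0],"hand":1},{"rotation":[0,0,0],"delta_pos":[0,0,0],"hand":1},{"rotation":[0,0,0],"delta_pos":[0,0,0],"hand":1},{"rotation":[0,0,0],"delta_pos":[0,0,0],"hand":1},{"rotation":[0,0,0],"delta_pos":[0,0,0],"hand":1},{"rotation":[0,0,0],"delta_pos":[0,0,0],"hand":1}]'
```

```text
t: 4.05
tool_pos: [557.7, -213.9, 71.0]
ee_rot: [179.9, 0.0, 73.6]
force: [0.3, 0.2, 0.1]
width: 55.6
gripper_force: 0.0
t: 4.65
tool_pos: [557.8, -214.1, 71.2]
ee_rot: [179.9, -0.0, 73.6]
force: [-0.1, 0.5, 6.5]
width: 23.3
gripper_force: 59.5
```

Gripped (23.3 mm wide). Lift.

```bash
python3 -m handwheel '[{"rotation":[0,0,0],"delta_pos":[0,0,-6],"hand":1},{"rotation":[0,0,0],"delta_pos":[0,0,-14],"hand":1},{"rotation":[0,0,0],"delta_pos":[0,0,-24],"hand":1},{"rotation":[0,0,0],"delta_pos":[0,0,-36],"hand":1},{"rotation":[0,0,0],"delta_pos":[0,0,-56],"hand":1},{"rotation":[0,0,0],"delta_pos":[0,0,-80],"hand":1},{"rotation":[0,0,0],"delta_pos":[0,0,-110],"hand":1},{"rotation":[0,0,0],"delta_pos":[0,0,-132],"hand":1},{"rotation":[0,0,0],"delta_pos":[0,0,-140],"hand":1},{"rotation":[0,0,0],"delta_pos":[0,0,-140],"hand":1}]'
python3 - <<'E'
from h import *
im,d,W,s=wrist("w3");m=masks(im);M,t=tool(s)
P=W[m["red"]&(d>0)];L=(P-t)@M
print(s["force"],s["width"],len(P),np.round(np.median(L,0),1),np.round(L.min(0),1),np.round(L.max(0),1))
delta([531,250,211],77.1)
E
```

```text
t: 5.65
tool_pos: [557.6, -214.2, 211.7]
ee_rot: [179.9, 0.0, 73.6]
force: [-0.2, -0.2, -1.6]
width: 23.2
gripper_force: 58.9
[-0.18841192 -0.18730331 -1.63836336] 23.198820480907166 7387 [ 11.4  -1.9 -40.5] [-19.5 -13.7 -75.7] [27.5  9.8 -2. ]
pos [ 557.  -213.8  210.3] [ 1.7998e+02 -1.0000e-02  7.3560e+01] delta [ 437.4 -156.2   -0.7] rz -0.062
```

View pics/w3.png

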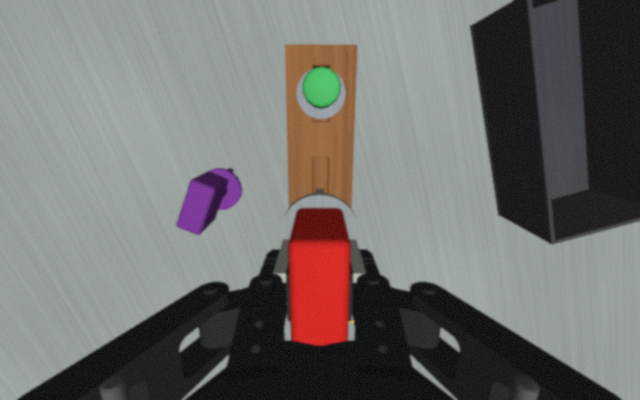

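The key is held square and about 2.5 mm off along tool x, as expected. Carry it over the open lock.

```bash
python3 -m handwheel '[{"rotation":[0,0,0],"delta_pos":[20,-7,0],"hand":1},{"rotation":[0,0,0],"delta_pos":[57,-20,0],"hand":1},{"rotation":[0,0,0],"delta_pos":[100,-36,0],"hand":1},{"rotation":[0,0,-0.02],"delta_pos":[145,-52,0],"hand":1},{"rotation":[0,0,-0.03],"delta_pos":[190,-68,0],"hand":1},{"rotation":[0,0,-0.04],"delta_pos":[235,-84,0],"hand":1},{"rotation":[0,0,-0.06],"delta_pos":[280,-100,0],"hand":1},{"rotation":[0,0,-0.06],"delta_pos":[325,-116,0],"hand":1},{"rotation":[0,0,-0.06],"delta_pos":[370,-132,0],"hand":1},{"rotation":[0,0,-0.06],"delta_pos":[405,-145,0],"hand":1},{"rotation":[0,0,-0.06],"delta_pos":[427,-153,0],"hand":1},{"rotation":[0,0,-0.06],"delta_pos":[435,-155,0],"hand":1}]'
python3 -m handwheel '[{"rotation":[0,0,0],"delta_pos":[0,0,0],"hand":1},{"rotation":[0,0,0],"delta_pos":[0,0,0],"hand":1},{"rotation":[0,0,0],"delta_pos":[0,0,0],"hand":1}]'
python3 - <<'E'
from h import *; from bench import cams
im,d,W,s=wrist("w4");m=masks(im);M,t=tool(s)
P=W[m["red"]&(d>0)&(W[...,2]>100)];L=(P-t)@M
print(s["tool_pos"],s["ee_rot"],s["width"],np.round(L.min(0),1),np.round(L.max(0),1),s["qpos"])
Q=W[m["red"]&(d>0)&(W[...,2]<70)&(W[...,2]>45)]
print(len(Q),[ (q.mean(0).round(1)) for q in(Q[(Q[:,0]>531)&(Q[:,1]>180)],Q[(Q[:,0]<531)&(Q[:,1]>180)]) if len(q)])
for n in("top","scene"):
    im,d=cams.read_camera(n);W=cloud(d,cams.camera_params(n));m=masks(im)
    P=W[m["red"]&(d>0)&(W[...,2]>200)];print(n,len(P),rect(P) if len(P)>5 else"")
    if n=="scene":cv2.imwrite("pics/s4.png",cv2.resize(im[160:360,280:480],None,fx=3,fy=3))
E
```

```text
t: 6.9
tool_pos: [529.8, 250.6, 208.3]
ee_rot: [-179.8, 0.0, 77.3]
force: [-0.1, -0.6, -1.2]
width: 23.6
gripper_force: 58.9
t: 7.2
tool_pos: [532.1, 244.9, 210.2]
ee_rot: [180.0, 0.1, 76.8]
force: [-0.1, -0.1, -1.3]
width: 23.5
gripper_force: 58.9
[532.05279993 244.85825887 210.15352214] [1.79992962e+02 6.72023468e-02 7.68239890e+01] 23.5099847398918 [-19.4 -13.8 -75.3] [ 27.1  10.  -36.8] [-36.5060514   26.9309268   14.52409691  94.19606024  -7.47949105
  59.86495928 -32.90149426]
97 [array([573. , 245.1,  59.4]), array([488.2, 253.6,  59.5])]
top 224 (array([525.7, 228.3]), array([40.6, 23.4]), 75.1)
scene 291 (array([535.1, 259.8]), array([25.4, 20.9]), -12.5)
```

View pics/w4.png

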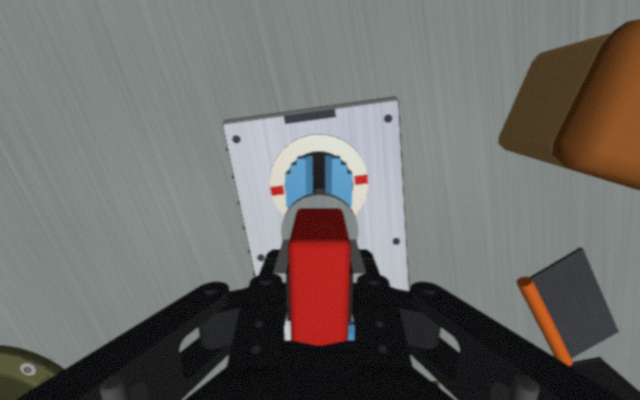

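In the wrist view the flange (319,215), handle and slot (319,170) are in line. Shift 2.5 mm along the slot and lower slowly.

```bash
python3 -m handwheel '[{"rotation":[0,0,0],"delta_pos":[2.5,-0.3,20],"hand":1},{"rotation":[0,0,0],"delta_pos":[2.5,-0.3,45],"hand":1},{"rotation":[0,0,0],"delta_pos":[2.5,-0.3,62],"hand":1},{"rotation":[0,0,0],"delta_pos":[2.5,-0.3,70],"hand":1},{"rotation":[0,0,0],"delta_pos":[2.5,-0.3,74],"hand":1},{"rotation":[0,0,0],"delta_pos":[2.5,-0.3,77],"hand":1},{"rotation":[0,0,0],"delta_pos":[2.5,-0.3,80],"hand":1},{"rotation":[0,0,0],"delta_pos":[2.5,-0.3,82],"hand":1},{"rotation":[0,0,0],"delta_pos":[2.5,-0.3,84],"hand":1},{"rotation":[0,0,0],"delta_pos":[2.5,-0.3,84],"hand":1}]'
```

```text
t: 8.35
tool_pos: [531.9, 249.7, 126.3]
ee_rot: [-180.0, -0.0, 77.0]
force: [-0.4, -0.4, -2.0]
width: 23.2
gripper_force: 58.9
```

```bash
python3 -m handwheel '[{"rotation":[0,0,0],"delta_pos":[0,0,2],"hand":1},{"rotation":[0,0,0],"delta_pos":[0,0,4],"hand":1},{"rotation":[0,0,0],"delta_pos":[0,0,6],"hand":1},{"rotation":[0,0,0],"delta_pos":[0,0,7.5],"hand":1},{"rotation":[0,0,0],"delta_pos":[0,0,8.5],"hand":1},{"rotation":[0,0,0],"delta_pos":[0,0,8.5],"hand":1}]'
```

```text
t: 8.95
tool_pos: [531.9, 249.7, 118.2]
ee_rot: [180.0, -0.0, 77.0]
force: [-1.6, -1.7, 3.3]
width: 23.5
gripper_force: 59.5
```

Seated (contact, z 118). Turn clockwise (+tool z), keeping the key centre fixed.

```bash
python3 -m handwheel '[{"rotation":[0,0,0.12],"delta_pos":[0,-0.3,0],"hand":1},{"rotation":[0,0,0.24],"delta_pos":[0.1,-0.5,0],"hand":1},{"rotation":[0,0,0.36],"delta_pos":[0.1,-0.8,0],"hand":1},{"rotation":[0,0,0.48],"delta_pos":[0.3,-1.1,0],"hand":1},{"rotation":[0,0,0.6],"delta_pos":[0.4,-1.3,0],"hand":1},{"rotation":[0,0,0.72],"delta_pos":[0.6,-1.5,0],"hand":1},{"rotation":[0,0,0.84],"delta_pos":[0.8,-1.7,0],"hand":1},{"rotation":[0,0,0.96],"delta_pos":[1,-1.9,0],"hand":1},{"rotation":[0,0,1.08],"delta_pos":[1.2,-2,0],"hand":1},{"rotation":[0,0,1.2],"delta_pos":[1.4,-2.1,0],"hand":1},{"rotation":[0,0,1.3],"delta_pos":[1.6,-2.2,0],"hand":1},{"rotation":[0,0,1.3],"delta_pos":[1.6,-2.2,0],"hand":1}]'; python3 -c "
from bench import get_state;s=get_state();print(s['wrist_torque'],s['qpos'])"
```

```text
t: 10.15
tool_pos: [532.9, 249.2, 118.4]
ee_rot: [179.8, -0.3, 2.2]
force: [4.1, -6.1, -0.7]
width: 23.2
gripper_force: 59.5
[-1.56315288 -1.27522457  0.05163607] [-48.90854513  36.09764286  34.903492   100.88891114 -25.3909116
  50.87532926 -90.69329544]
```

```bash
python3 -m handwheel '[{"rotation":[0,0,0.08],"delta_pos":[0.7,0.7,0],"hand":1},{"rotation":[0,0,0.15],"delta_pos":[1.5,1.5,0],"hand":1},{"rotation":[0,0,0.2],"delta_pos":[1.5,1.5,0],"hand":1},{"rotation":[0,0,0.25],"delta_pos":[1.5,1.5,0],"hand":1},{"rotation":[0,0,0.29],"delta_pos":[1.5,1.5,0],"hand":1},{"rotation":[0,0,0.29],"delta_pos":[1.5,1.5,0],"hand":1}]'; python3 -c "
from bench import get_state;s=get_state();print(s['wrist_torque'],s['qpos'])"
```

```text
t: 10.75
tool_pos: [533.2, 248.4, 118.3]
ee_rot: [179.9, -0.2, -14.2]
force: [2.3, -4.4, 2.8]
width: 23.4
gripper_force: 59.6
[-1.22505213 -0.52949811  0.14508433] [ -51.2478984    37.39641909   39.54987994  100.83214411  -29.02928509
   52.30114005 -103.52063123]
```

```bash
python3 -m handwheel '[{"rotation":[0,0,0.04],"delta_pos":[0.3,0.8,0],"hand":1},{"rotation":[0,0,0.08],"delta_pos":[0.3,0.8,0],"hand":1},{"rotation":[0,0,0.08],"delta_pos":[0.3,0.8,0],"hand":1},{"rotation":[0,0,0.08],"delta_pos":[0.3,0.8,0],"hand":1}]'
python3 - <<'E'
from h import *;from bench import cams
im,d,W,s=wrist("w5");print(s['wrist_torque'],s['force'])
E
```

```text
t: 11.15
tool_pos: [533.4, 248.3, 118.4]
ee_rot: [179.9, -0.2, -18.5]
force: [4.0, -3.9, 2.8]
width: 23.4
gripper_force: 73.8
[-1.11001448 -0.66115167  1.91458527] [ 4.03951723 -3.88094416  2.75382222]
```

View pics/w5.png

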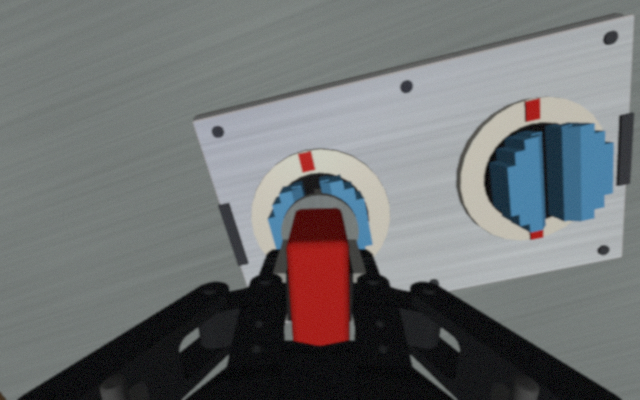

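Wrist torque has jumped to 1.9 N m, so it is at the stop. The slot end (311,183) points at the red mark (306,160). Back off within the play, release, and retreat straight up.

```bash
python3 -m handwheel '[{"rotation":[0,0,-0.04],"delta_pos":[0.5,0.5,0],"hand":1},{"rotation":[0,0,-0.08],"delta_pos":[0.8,1,0],"hand":1},{"rotation":[0,0,-0.08],"delta_pos":[0.8,1,0],"hand":1},{"rotation":[0,0,-0.08],"delta_pos":[0.8,1,0],"hand":-0.3},{"rotation":[0,0,-0.08],"delta_pos":[0.8,1,0],"hand":-0.3},{"rotation":[0,0,-0.08],"delta_pos":[0.8,1,0],"hand":-0.3},{"rotation":[0,0,-0.08],"delta_pos":[0.8,1,0],"hand":-0.3},{"rotation":[0,0,-0.08],"delta_pos":[0.8,1,0],"hand":-0.3}]'
python3 -m handwheel '[{"rotation":[0,0,0],"delta_pos":[0,0,-8],"hand":-0.3},{"rotation":[0,0,0],"delta_pos":[0,0,-25],"hand":-0.3},{"rotation":[0,0,0],"delta_pos":[0,0,-50],"hand":-0.3},{"rotation":[0,0,0],"delta_pos":[0,0,-85],"hand":-0.3},{"rotation":[0,0,0],"delta_pos":[0,0,-110],"hand":-0.3},{"rotation":[0,0,0],"delta_pos":[0,0,-120],"hand":-0.3},{"rotation":[0,0,0],"delta_pos":[0,0,-120],"hand":-0.3},{"rotation":[0,0,0],"delta_pos":[0,0,-120],"hand":-0.3}]'
python3 - <<'E'
from h import *;from bench import cams
im,d,W,s=wrist("w6");m=masks(im);P=W[m["red"]&(d>0)&(W[...,2]>145)];print(s["tool_pos"],len(P),np.median(P,0),rect(P))
k=(d>0)&(np.abs(np.hypot(W[...,0]-532,W[...,1]-249)-28)<2.5)&(W[...,2]>55)&(W[...,2]<72);P=W[k]
for q in(P[P[:,0]>532],P[P[:,0]<532]):
    if len(q):print(len(q),q.mean(0).round(1))
im2,_=cams.read_camera("scene")
cv2.imwrite("pics/fin.png",np.hstack([cv2.resize(im[:,120:520],(400,400)),cv2.resize(im2[160:360,290:490],(400,400))]))
E
```

```text
t: 12.0
tool_pos: [532.1, 248.3, 117.7]
ee_rot: [180.0, 0.0, -14.1]
force: [-0.2, -0.7, 0.4]
width: 55.9
gripper_force: 0.0
t: 12.8
tool_pos: [531.6, 248.3, 236.9]
ee_rot: [180.0, 0.1, -14.1]
force: [-0.7, 0.4, 0.3]
width: 55.8
gripper_force: 0.0
[531.63381408 248.32669867 236.86083487] 1613 [535.04045656 248.64163695 158.89933577] (array([533.5, 248.8]), array([47.8, 21.5]), -13.4)
59 [559.7 246.2  62.5]
```

View pics/fin.png

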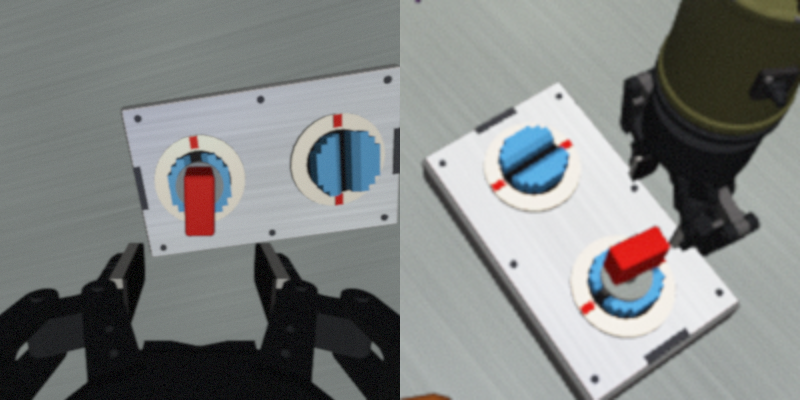

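The key stands fully down (top at 159 mm, 158.5 expected). The slot end is at −6.6° against −5.5° for the marks, so it is shut within measurement. The other lock is unchanged.

```bash
python3 -c "
from bench import r;print(r.sign_off())"
```

```text
the job is handed in; nothing more can be done
None
```

The red key is standing fully down and released in the lock that was open, which is now turned clockwise to its stop with the slot in line with its red marks; the other lock and the pin tool were not touched, and the job was handed in about 13 s into the 43 s limit.

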